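# Open the interlocked lamp shutters beside the microscope

## Robot

A 6-joint arm with a two-finger parallel gripper is mounted at the origin on the work surface. World frame = base frame: x ahead of the robot, y to its left, z up, the work surface at z = 0. Lengths are in mm, angles in rad, forces in N, time in s.
With the tool pointing down it reaches from about 325 to 775 mm from the base axis. Payload 9.3 kg.
Tool frame: the origin (TCP) lies between the finger pads; the fingertips stand 11 mm ahead of it and the grasp point (between the pads) lies 8 mm behind it (arm.tip_reach is the distance from the TCP to the fingertips, in mm); z points along the fingers, x is the direction in which the jaws open and shut, and the axes are right-handed (so a half turn about z gives the same grasp; the last joint's range is limited). The gripper opens to 85 mm and grips with 20 to 120 N. Pads are 22 mm wide; open, the fingers measure 114 mm over their backs; the gripper's body (76 mm by 85 mm) begins 54 mm behind the grasp point. The pads swing forward as they close: fully open they stand 13 mm farther back than shut.
Start: joints at [-1.313, 0.259, 0.021, 1.334, 0, 1.418], TCP at [219.632, -504.241, 242.279] pointing down, gripper open.
Joint ranges: [-3.04, 3.04], [-0.91, 1.82], [-1.04, 1.36], [-1.92, 1.95], [-1.52, 1.45], [-3.14, 3.14]. Speed limits (rad/s): [2.22, 2.22, 2.79, 3.14, 3.14, 3.14].

## Interface

Orientations are given as a rotation vector (axis times angle).
In Python, from plant import arm, cams, spotter gives the robot as it stands.
- The arm moves only by the tool play_rows, never from a script. Its argument "targets" is one flat list of numbers, 4 for each row, row after row: the shift along the tool's x, y, z normalised to -1 to 1, where 1 is 300 mm, then the turn about the tool's z normalised to -1 to 1, where 1 is 360 degrees. In form: [tx, ty, tz, spin, tx, ty, tz, spin, ...]. A call has exactly 5 rows; each row shifts and turns the pose as measured when the row begins, along the tool's axes as they then stand; what a row does not reach is not made up. A row lasts 1/8 s, in which the tool goes at most 62.5 mm and 10.7 degrees, less where a joint would pass 70% of its speed; a pose out of reach is approached as far as the arm can. A call with a number of a shift or a turn outside -1 to 1 is refused whole. A call with a gripper value outside its range is refused whole. "fingers" is the gripper command: -1 is shut, 1 is fully open, values between are in proportion, set as the call begins (left out, the last holds). The fingers move at their own pace and stop on an object; "force" is the grip in N (left out, the last holds). Time passes only in rows, so rows that do not move let the fingers close, or fill a call up. It gives the time, the measured TCP pose, the force and the opening at its end, in the units of the state.
- arm.get_obs(): the state, without advancing time (a new reading comes with each control period).
- cams.capture(name): name is "scene" or "top"; returns a dict with "pixels" (400x640x3 uint8, blue, green, red), "range_z" (400x640 float32, mm along the optical axis (not along the pixel's ray), 0 where there is no reading), "camera_matrix" (3x3 intrinsics, pixels), "R" (3x3) and "t" (3): a world point X has camera coordinates R X + t. Camera axes: x right, y down, z forward; pixel columns grow to the right and rows downward; lengths in mm; the calibration is good to about 2 mm. A picture is of the moment at which its call begins.
- arm.sign_off(): hands the job in, once; it reports no verdict.
Trained networks look in a picture, given as the dict that the camera call returned (one of the last four; its "shot" number tells which), for a name from the list of things; names that differ only in an ending like _2 or _b are one class to them, and where a whole thing is asked for, a point or a joint stands for the part that bears it (a point fixed in the world has none). Each returns a list of dicts, best first, with "p" (0 to 1); they miss things now and then, are a little off and sometimes report something else, mostly with a low value. They report only what shows in the picture. A call takes as long as a camera call.
- spotter.spot_in(picture, name): "centre" ([column, row] as shares, 0 to 1, of the picture: columns of its width, rows of its height, amid what is visible of it).
- spotter.cut_out(picture, name): "pixels" (400x640 bool, what is visible of it) and "centre" ([column, row] as shares, 0 to 1, of the picture: columns of its width, rows of its height, amid what is visible of it).
The state is a dict: "time_s": time; "q": joint angles; "dq": joint speeds; "tau": joint torques, N m; "eef_pos": TCP position; "tool_rot": TCP orientation; "force": force on the tool from outside, world axes, zero at the start; "ft_torque": the same for the moment, N m; "width": finger opening in mm.
Only numpy, scipy, OpenCV 4.12 (cv2) and the standard library are available. Lean on these libraries where they do the work, as an engineer would, in place of code of your own. Each camera call takes 0.05 s, during which the arm holds its last target.

## Task

Open all three shutters of the microscope's lamp unit by pushing their levers away from you to the rear until each is fully home against its buffer. The unit's interlock lets them go only in one order, different every time and not marked, so feel with light pushes which lever is free, never force one that is blocked or already home (20 N at most), and let go of them all at the end. Leave the slide box, dropper bottle and canister beside it where they are.

Things in the scene. Friction and masses are not known exactly. Their poses are not given: they have to be found in the camera images.
- console: lamp shutter unit: low cream housing fixed to the bench, 170 (x) x 270 (y) x 60 mm tall; origin at the centre of its underside, +x to the rear (the way levers open), +y its left. Slots along x in its flat top at y = +75, 0, -75 mm hold a slide lever each. A hidden interlock frees the levers one by one, in any of the six orders: the first is free, each other one once its predecessor is fully home
- handle_left: paddle of the left (robot's left, +y of the unit, blue dot) lever: black with a white band, 12 (x) x 30 (y) x 36 mm tall, on a thin steel blade; origin at its centre, 98 mm above the bench (paddle from 80 to 116 mm), axes as the unit's; closed: 25 mm in front of the unit's centre. Push it to +x with closed fingers from its front, or pinch it from above; it stays where left. A push over 20 N damages it
- lever_left (a joint): slide of the left lever along the unit's +x, m. 0 = closed; starts at 0 to 0.006. A free lever moves with 3 to 4 N until a sprung buffer at 0.044: past 0.041 it is fully home. A blocked lever moves as freely up to 0.012, then meets a sprung bolt. Both bolt and buffer give about 3 N per mm, on top of 3 N friction, and push back a little when let go
- handle_mid: paddle of the middle (yellow dot) lever: black with a white band, 12 (x) x 30 (y) x 36 mm tall, on a thin steel blade; origin at its centre, 98 mm above the bench (paddle from 80 to 116 mm), axes as the unit's; closed: 25 mm in front of the unit's centre. Push it to +x with closed fingers from its front, or pinch it from above; it stays where left. A push over 20 N damages it
- lever_mid (a joint): slide of the mid lever along the unit's +x, m. 0 = closed; starts at 0 to 0.006. A free lever moves with 3 to 4 N until a sprung buffer at 0.044: past 0.041 it is fully home. A blocked lever moves as freely up to 0.012, then meets a sprung bolt. Both bolt and buffer give about 3 N per mm, on top of 3 N friction, and push back a little when let go
- handle_right: paddle of the right (-y of the unit, green dot) lever: black with a white band, 12 (x) x 30 (y) x 36 mm tall, on a thin steel blade; origin at its centre, 98 mm above the bench (paddle from 80 to 116 mm), axes as the unit's; closed: 25 mm in front of the unit's centre. Push it to +x with closed fingers from its front, or pinch it from above; it stays where left. A push over 20 N damages it
- lever_right (a joint): slide of the right lever along the unit's +x, m. 0 = closed; starts at 0 to 0.006. A free lever moves with 3 to 4 N until a sprung buffer at 0.044: past 0.041 it is fully home. A blocked lever moves as freely up to 0.012, then meets a sprung bolt. Both bolt and buffer give about 3 N per mm, on top of 3 N friction, and push back a little when let go
- slide_box: white box of glass slides, 85 x 32 x 26 mm, lying flat; loose, stands beside the unit; origin at the centre of its underside. Not to be disturbed
- dropper: upright white dropper bottle, 27 mm across, 75 mm tall; loose, stands beside the unit; origin at the centre of its underside. Not to be disturbed
- canister: aluminium objective canister, 38 mm across, 36 mm tall; loose, stands beside the unit; origin at the centre of its underside. Not to be disturbed

How it is judged (in metres and radians):
On the way, in this order (a step that is already met when the one before it is completed fails the run):
1. the first lever, whichever is free, is fully home (value of joint any of lever_left, lever_mid, lever_right above 0.041 m), for 0.1 s.
2. two levers are fully home ((value of joint each of lever_left, lever_mid above 0.041 m or value of joint each of lever_left, lever_right above 0.041 m or value of joint each of lever_mid, lever_right above 0.041 m)), for 0.1 s.
At the end, for the whole second after the job is handed in: all three levers are fully home (past 0.041 m), at rest and untouched, and the slide box, dropper bottle and canister are within 20 mm of where they began (value of joint each of lever_left, lever_mid, lever_right above 0.041 m and velocity of joint lever_left between -0.01 and 0.01 m/s and velocity of joint lever_mid between -0.01 and 0.01 m/s and velocity of joint lever_right between -0.01 and 0.01 m/s and contact force between each of handle_left, handle_mid, handle_right and the fingers below 0.3 N and contact force between each of handle_left, handle_mid, handle_right and the arm below 0.3 N and distance of each of slide_box, dropper, canister from where it was at the start of the episode below 0.02 m).
It fails at once if a lever is forced: pushed with more than 20 N (contact force between any of handle_left, handle_mid, handle_right and the fingers above 20 N or contact force between any of handle_left, handle_mid, handle_right and the arm above 20 N).
It fails at once if the slide box, dropper bottle or canister is moved more than 20 mm or tipped (distance of any of slide_box, dropper, canister from where it was at the start of the episode above 0.02 m or angle between any of slide_box, dropper, canister's own z axis and vertical above 0.5 rad).
It also fails if it takes over 54 s, if anything falls off the work surface, if the arm or the gripper's body presses on something with over 40 N, if the wrist force passes 120 N, or if a joint passes its speed limit or range.

## Working session

There is one attempt and no reset: what is moved stays moved. The work goes in short steps, Python scripts to look and compute and a tool call to move; the robot and the scene stay as the last step left them, time stands still between calls to the robot, and variables do not carry over. Pictures are saved under pics/ and viewed, and the job is handed in when it is done.

Besides the shell and the picture viewer there is one more tool, called after "Request:" in YAML: its name, and indented under it one key for each argument. play_rows: Moves the arm, as the interface text tells. Scaled input: -1 to 1 covers 300 mm each way for a shift and 360 degrees each way for a turn. Its arguments: {"type":"object","properties":{"targets":{"type":"array","items":{"type":"number"}},"fingers":{"type":"number"},"force":{"type":"number"}},"required":["targets"]}

```bash
mkdir -p pics; cat > h.py <<'E'
import numpy as np,cv2
from plant import arm,cams,spotter
def world(p,u,v,z=None):
    K=p["camera_matrix"];R=p["R"];t=p["t"]
    d=np.linalg.inv(K)@np.array([u,v,1.])
    if z is None: return R.T@(d*p["range_z"][int(v),int(u)]-t)
    c=-R.T@t; r=R.T@d
    return c+r*(z-c[2])/r[2]
E
python3 - <<'E'
from h import *
o=arm.get_obs();print({k:np.round(v,3) for k,v in o.items()})
for n in("scene","top"):
    p=cams.capture(n);cv2.imwrite(f"pics/{n}0.png",p["pixels"])
    for k in("console","handle_left","handle_mid","handle_right","slide_box","dropper","canister"):
        for s in spotter.cut_out(p,k)[:2]:
            m=s["pixels"];ys,xs=np.nonzero(m)
            if len(xs)==0: continue
            P=np.array([world(p,x,y) for x,y in zip(xs,ys) if p["range_z"][y,x]>0])
            print(n,k,round(s["p"],2),np.round(np.array(s["centre"])*[640,400]),len(P),np.round(np.median(P,0)),np.round(np.percentile(P,2,0)),np.round(np.percentile(P,98,0)))
E
```

```text
{'time_s': np.float64(0.0), 'q': array([-1.313,  0.259,  0.021,  1.334, -0.   ,  1.418]), 'dq': array([-0.002,  0.001, -0.   , -0.001,  0.   ,  0.   ]), 'tau': array([-0.0000e+00, -5.5564e+01,  3.4453e+01,  1.4000e-02, -0.0000e+00,
        0.0000e+00]), 'eef_pos': array([ 219.555, -503.978,  241.676]), 'tool_rot': array([-2.627e+00,  1.721e+00,  2.000e-03]), 'force': array([-0.099,  1.582,  0.115]), 'ft_torque': array([-0.02 , -0.032, -0.007]), 'width': np.float64(85.482)}
scene console 0.57 [232. 210.] 9380 [ 550. -113.   61.] [ 447. -242.   17.] [614.  15. 114.]
scene console 0.28 [195. 183.] 201 [ 510. -188.  104.] [ 497. -202.   62.] [ 512. -175.  118.]
scene handle_left 0.46 [269. 183.] 204 [509. -40. 104.] [494. -54.  61.] [511. -26. 118.]
scene handle_mid 0.67 [231. 178.] 222 [ 511. -114.  102.] [ 485. -128.   61.] [ 513. -100.  118.]
scene handle_right 0.7 [196. 184.] 210 [ 510. -189.  103.] [ 500. -203.   62.] [ 512. -176.  118.]
scene slide_box 0.61 [339. 219.] 604 [582. 115.  26.] [537.  91.   7.] [618. 139.  29.]
scene slide_box 0.42 [129. 233.] 283 [ 581. -336.   40.] [ 
[... 447 characters left out ...]
. -187.  114.] [ 500. -202.   89.] [ 511. -174.  119.]
top handle_mid 0.64 [395. 248.] 60 [ 507. -114.  116.] [ 501. -125.  109.] [ 512. -100.  120.]
top handle_right 0.73 [359. 248.] 72 [505. -39. 115.] [499. -52. 111.] [510. -25. 118.]
top handle_right 0.65 [482. 221.] 125 [ 574. -334.   44.] [ 564. -348.   13.] [ 585. -327.   74.]
top slide_box 0.68 [289. 218.] 499 [575. 116.  26.] [535.  94.  20.] [615. 140.  31.]
top dropper 0.52 [483. 220.] 157 [ 574. -335.   43.] [ 563. -352.    8.] [ 587. -328.   75.]
top dropper 0.29 [425. 251.] 65 [ 505. -183.  115.] [ 500. -200.   93.] [ 510. -174.  119.]
top canister 0.53 [488. 271.] 274 [ 462. -347.   35.] [ 446. -367.    5.] [ 480. -333.   41.]
```

```bash
python3 - <<'E'
import cv2,numpy as np
a=cv2.imread("pics/scene0.png");b=cv2.imread("pics/top0.png")
cv2.imwrite("pics/v0.png",np.vstack([cv2.resize(a[130:280,80:400],(640,300)),cv2.resize(b[150:300,230:550],(640,300))]))
E
```

```text
(no output)
```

View pics/v0.png

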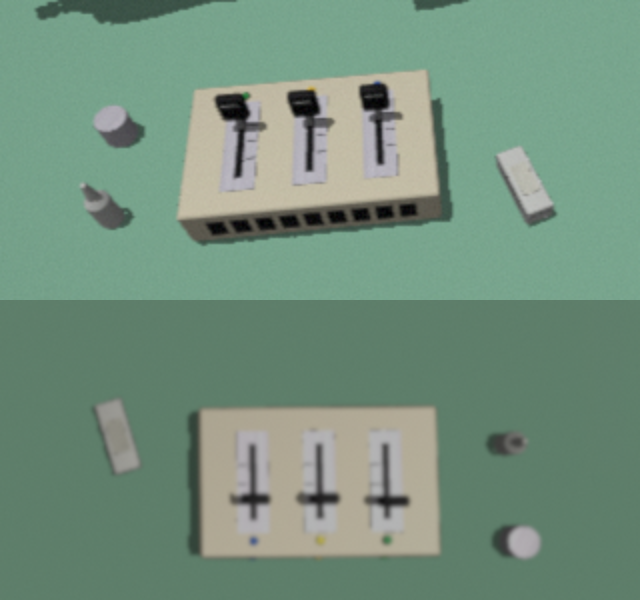

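```bash
python3 - <<'E'
from h import *
from scipy.spatial.transform import Rotation as Ro
o=arm.get_obs();print(Ro.from_rotvec(o["tool_rot"]).as_matrix().round(3))
p=cams.capture("top")
# housing top points -> rectangle
H=[]
for v in range(150,320):
  for u in range(230,560):
    if p["range_z"][v,u]>0:
      X=world(p,u,v)
      if 52<X[2]<68 and 420<X[0]<650 and -270<X[1]<40:H.append(X)
H=np.array(H);r=cv2.minAreaRect(H[:,:2].astype(np.float32));print(len(H),H[:,2].mean(),r)
E
```

```text
[[ 0.399 -0.917  0.   ]
 [-0.917 -0.399 -0.   ]
 [ 0.    -0.    -1.   ]]
8708 60.08525165345847 ((526.3223876953125, -114.24870300292969), (170.21395874023438, 270.50323486328125), 1.6549739837646484)
```

The top view puts the unit at (526, -114) with a yaw of 1.65°. The levers run left (blue) to right (green) at y ≈ -39, -114 and -189, with paddle centres at x ≈ 505. The slide box is to the left, and the dropper and canister to the right. The scene camera looks from the rear. I'll shut the fingers and move in at height.

Request:
play_rows:
  targets: [-0.09,-0.175,0,0,-0.09,-0.175,0,0,-0.09,-0.175,0,0,-0.09,-0.175,0,0,0,0,0,0.029]
  fingers: -1

```text
time_s: 1.48
eef_pos: [372.9, -317.1, 241.8]
tool_rot: [-2.454, 1.961, -0.001]
force: [-0.5, -1.0, 0.8]
width: 0.2
```

```bash
cat > d.py <<'E'
from h import *
import sys
from scipy.spatial.transform import Rotation as Ro
def st():
    o=arm.get_obs();M=Ro.from_rotvec(o["tool_rot"]).as_matrix()
    yaw=np.degrees(np.arctan2(-M[1,1],-M[0,1]))
    print("t",round(float(o["time_s"]),2),"pos",o["eef_pos"].round(1),"yaw",round(yaw,2),"tilt",M[2].round(3),"F",o["force"].round(1),"w",round(float(o["width"]),1))
    if len(sys.argv)>3:
        T=np.array([float(a) for a in sys.argv[1:4]])
        print("tool shift/300:",(M.T@(T-o["eef_pos"])/300).round(3),"spin",round((yaw-1.65)/360,4))
st()
E
python3 d.py 470 -190 240
```

```text
t 1.48 pos [ 372.9 -317.1  241.8] yaw 12.74 tilt [ 0.    -0.001 -1.   ] F [-0.5 -1.   0.8] w 0.2
tool shift/300: [-0.342 -0.409  0.006] spin 0.0308
```

Request:
play_rows:
  targets: [0,0,0,0.0295,0,0,0,0.0015,-0.138,-0.112,0,0,-0.138,-0.112,0,0,-0.138,-0.112,0,0]

```text
time_s: 2.1
eef_pos: [472.0, -189.8, 242.0]
tool_rot: [2.254, -2.188, 0.004]
force: [1.4, 0.3, 0.6]
width: 0.0
```

```bash
python3 d.py 470 -190 97
```

```text
t 2.1 pos [ 472.  -189.8  242. ] yaw 1.69 tilt [ 0.002 -0.002 -1.   ] F [1.4 0.3 0.6] w 0.0
tool shift/300: [-0.001  0.007  0.483] spin 0.0001
```

Request:
play_rows:
  targets: [0,0,0.16,0,0,0,0.16,0,0,0,0.1,0,0,0,0.06,0,0,0,0,0]

```text
time_s: 2.72
eef_pos: [474.7, -188.2, 94.4]
tool_rot: [-2.282, 2.158, -0.007]
force: [-0.8, -0.2, 0.0]
width: -0.4
```

```bash
python3 d.py 500 -189 97
```

```text
t 2.73 pos [ 474.7 -188.2   94.4] yaw 3.2 tilt [ 0.003 -0.004 -1.   ] F [-0.8 -0.2  0. ] w -0.4
tool shift/300: [ 0.008 -0.084 -0.008] spin 0.0043
```

Request:
play_rows:
  targets: [0,-0.01,-0.005,0.004,0,-0.01,0,0,0,-0.01,0,0,0,-0.01,0,0,0,0,0,0]

```text
time_s: 3.35
eef_pos: [488.6, -188.9, 98.9]
tool_rot: [-2.255, 2.185, -0.014]
force: [-0.6, -0.3, -1.3]
width: -0.3
```

```bash
python3 d.py 500 -189 97
```

```text
t 3.35 pos [ 488.6 -188.9   98.9] yaw 1.82 tilt [ 0.005 -0.007 -1.   ] F [-0.6 -0.3 -1.3] w -0.3
tool shift/300: [ 0.002 -0.038  0.007] spin 0.0005
```

Request:
play_rows:
  targets: [0,-0.008,0.005,0,0,-0.008,0,0,0,-0.008,0,0,0,-0.008,0,0,0,0,0,0]

```text
time_s: 3.98
eef_pos: [498.0, -188.6, 97.4]
tool_rot: [-2.256, 2.186, -0.012]
force: [-2.3, 0.6, 1.0]
width: 0.0
```

```bash
python3 d.py 500 -189 97
```

```text
t 3.98 pos [ 498.  -188.6   97.4] yaw 1.81 tilt [ 0.005 -0.005 -1.   ] F [-2.3  0.6  1. ] w 0.0
tool shift/300: [ 0.002 -0.007  0.001] spin 0.0004
```

Request:
play_rows:
  targets: [0,-0.005,0,0,0,-0.005,0,0,0,-0.005,0,0,0,0,0,0,0,0,0,0]

```text
time_s: 4.6
eef_pos: [502.8, -188.4, 97.4]
tool_rot: [-2.256, 2.186, -0.012]
force: [-3.7, -0.3, 0.6]
width: 0.1
```

```bash
python3 d.py 500 -189 97
```

```text
t 4.6 pos [ 502.8 -188.4   97.4] yaw 1.81 tilt [ 0.005 -0.005 -1.   ] F [-3.7 -0.3  0.6] w 0.1
tool shift/300: [0.002 0.009 0.001] spin 0.0005
```

Request:
play_rows:
  targets: [0,-0.005,0,0,0,-0.005,0,0,0,0,0,0,0,0,0,0,0,0,0,0]

```text
time_s: 5.22
eef_pos: [505.9, -188.3, 97.3]
tool_rot: [2.256, -2.186, 0.012]
force: [-2.2, -0.7, 1.0]
width: 0.2
```

```bash
python3 d.py 500 -189 97
```

```text
t 5.22 pos [ 505.9 -188.3   97.3] yaw 1.81 tilt [ 0.005 -0.005 -1.   ] F [-2.2 -0.7  1. ] w 0.2
tool shift/300: [0.002 0.02  0.001] spin 0.0004
```

Request:
play_rows:
  targets: [0,-0.006,0,0,0,-0.006,0,0,0,0,0,0,0,0,0,0,0,0,0,0]

```text
time_s: 5.85
eef_pos: [509.8, -188.2, 97.4]
tool_rot: [2.256, -2.186, 0.012]
force: [-2.4, -0.4, 0.9]
width: -0.4
```

```bash
python3 d.py 530 -189 97; python3 - <<'E'
from h import *
p=cams.capture("scene");cv2.imwrite("pics/s1.png",cv2.resize(p["pixels"][100:250,120:340],(792,540)))
for k in("handle_left","handle_mid","handle_right"):
    for s in spotter.cut_out(p,k)[:2]:
        ys,xs=np.nonzero(s["pixels"])
        P=np.array([world(p,x,y) for x,y in zip(xs,ys) if p["range_z"][y,x]>0])
        P=P[P[:,2]>85]
        if len(P):print(k,round(s["p"],2),np.median(P,0).round(1),np.percentile(P,98,0).round(1))
E
```

```text
t 5.85 pos [ 509.8 -188.2   97.4] yaw 1.81 tilt [ 0.005 -0.005 -1.   ] F [-2.4 -0.4  0.9] w -0.4
tool shift/300: [ 0.005 -0.067  0.002] spin 0.0004
handle_left 0.68 [509.4 -39.8 108. ] [511.1 -25.9 117.8]
handle_mid 0.62 [ 511.6 -113.7  107.9] [ 513.7 -100.8  118.3]
handle_right 0.63 [ 532.  -187.4  107.1] [ 533.9 -174.9  117.7]
```

View pics/s1.png

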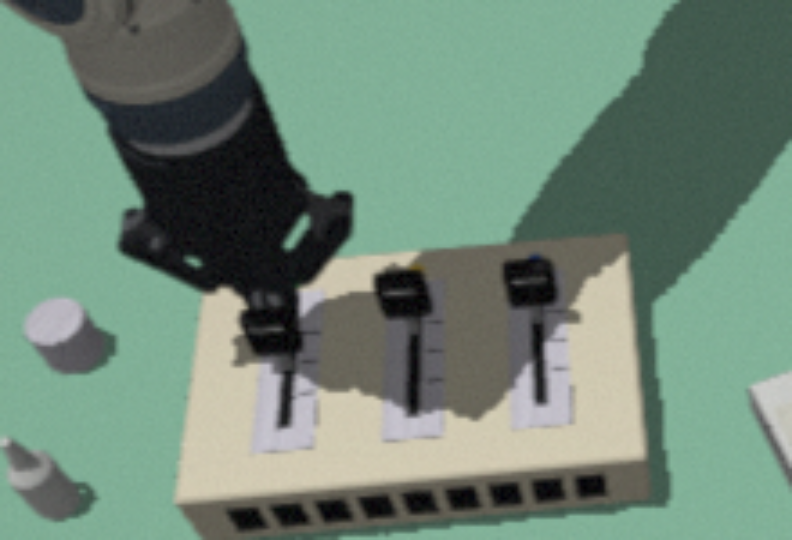

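The picture shows the right paddle (pixel 270, 325) pushed well along its slot at about 23 mm, past the bolt position, so the right lever is free. I'll keep pushing it.

Request:
play_rows:
  targets: [0,-0.01,0,0,0,-0.01,0,0,0,-0.01,0,0,0,-0.01,0,0,0,0,0,0]

```text
time_s: 6.68
eef_pos: [522.7, -187.8, 97.4]
tool_rot: [2.256, -2.186, 0.012]
force: [-1.4, -0.3, 0.3]
width: 0.0
```

```bash
python3 d.py 530 -189 97
```

```text
t 6.67 pos [ 522.7 -187.8   97.4] yaw 1.81 tilt [ 0.005 -0.005 -1.   ] F [-1.4 -0.3  0.3] w 0.0
tool shift/300: [ 0.005 -0.024  0.001] spin 0.0004
```

Request:
play_rows:
  targets: [0,-0.007,0,0,0,-0.007,0,0,0,-0.007,0,0,0,0,0,0,0,0,0,0]

```text
time_s: 7.3
eef_pos: [529.4, -187.6, 97.4]
tool_rot: [2.256, -2.186, 0.011]
force: [-3.9, -0.8, 1.5]
width: -0.0
```

```bash
python3 d.py 530 -189 97
```

```text
t 7.3 pos [ 529.4 -187.6   97.4] yaw 1.81 tilt [ 0.005 -0.005 -1.   ] F [-3.9 -0.8  1.5] w -0.0
tool shift/300: [ 0.005 -0.002  0.001] spin 0.0004
```

Request:
play_rows:
  targets: [0,-0.004,0,0,0,-0.004,0,0,0,0,0,0,0,0,0,0,0,0,0,0]

```text
time_s: 7.92
eef_pos: [531.1, -187.6, 97.4]
tool_rot: [2.255, -2.186, 0.01]
force: [-3.3, -0.2, 1.5]
width: 0.0
```

```bash
python3 d.py 530 -189 97
```

```text
t 7.92 pos [ 531.1 -187.6   97.4] yaw 1.78 tilt [ 0.006 -0.003 -1.   ] F [-3.3 -0.2  1.5] w 0.0
tool shift/300: [0.005 0.004 0.001] spin 0.0004
```

Request:
play_rows:
  targets: [0,-0.004,0,0,0,-0.004,0,0,0,0,0,0,0,0,0,0,0,0,0,0]

```text
time_s: 8.55
eef_pos: [531.9, -187.6, 97.4]
tool_rot: [2.252, -2.184, 0.007]
force: [-3.6, 0.3, 1.5]
width: 0.0
```

```bash
python3 d.py 530 -189 97
```

```text
t 8.55 pos [ 531.9 -187.6   97.4] yaw 1.75 tilt [ 0.006 -0.    -1.   ] F [-3.6  0.3  1.5] w 0.0
tool shift/300: [0.005 0.006 0.001] spin 0.0003
```

```bash
cat > look.py <<'E'
from h import *
import sys
o=arm.get_obs();print(o["time_s"],o["eef_pos"].round(1),o["force"].round(1),o["ft_torque"].round(2),o["tau"].round(1))
for n in("scene","top"):
  p=cams.capture(n)
  if len(sys.argv)>1 and n=="scene": cv2.imwrite(f"pics/{sys.argv[1]}.png",cv2.resize(p["pixels"][100:250,120:340],(792,540)))
  for k in("handle_left","handle_mid","handle_right"):
    for s in spotter.cut_out(p,k)[:1]:
        ys,xs=np.nonzero(s["pixels"])
        P=np.array([world(p,x,y) for x,y in zip(xs,ys) if p["range_z"][y,x]>0])
        P=P[P[:,2]>85]
        if len(P):print(n,k,round(s["p"],2),np.median(P,0).round(1),np.percentile(P,98,0).round(1))
E
python3 look.py s2
```

```text
8.55 [ 531.9 -187.6   97.4] [-3.6  0.3  1.5] [-0.19  0.77  0.01] [  1.2 -58.9  31.8  -1.2   0.7  -0. ]
scene handle_left 0.45 [509.2 -39.5 107.3] [511.3 -26.3 118.8]
scene handle_mid 0.69 [ 511.3 -113.8  107.3] [ 513.3 -100.2  117.8]
scene handle_right 0.76 [ 554.1 -187.2  107.9] [ 556.  -173.7  118.2]
top handle_left 0.35 [503.8 -39.3 115.6] [508.1 -26.2 119.9]
top handle_mid 0.38 [ 507.1 -112.   114.4] [511.7 -99.6 119.6]
```

View pics/s2.png

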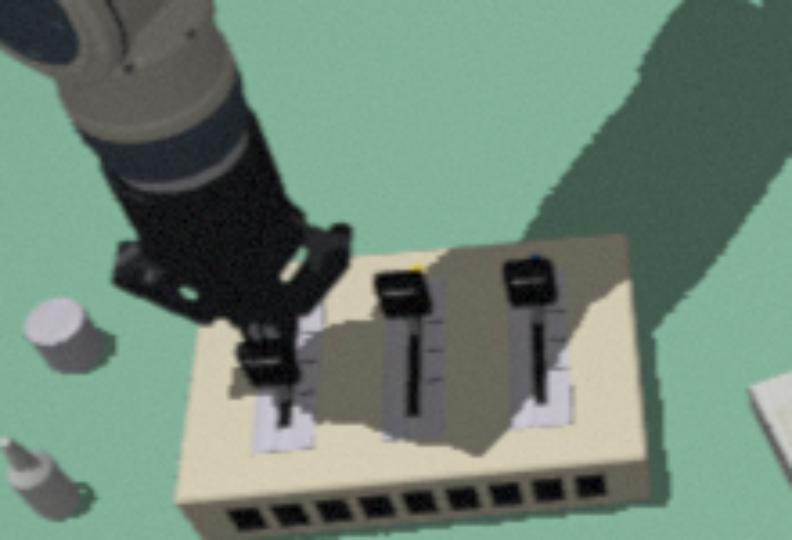

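Request:
play_rows:
  targets: [0,-0.005,0,0,0,0,0,0,0,0,0,0,0,0,0,0,0,0,0,0]

```text
time_s: 9.57
eef_pos: [532.3, -187.5, 97.5]
tool_rot: [2.251, -2.184, 0.004]
force: [-5.4, -1.3, 3.2]
width: -0.1
```

```bash
python3 d.py 530 -189 97; python3 look.py | head -1
```

```text
t 9.57 pos [ 532.3 -187.5   97.5] yaw 1.73 tilt [ 0.006  0.002 -1.   ] F [-5.4 -1.3  3.2] w -0.1
tool shift/300: [0.005 0.008 0.002] spin 0.0002
9.575 [ 532.3 -187.5   97.5] [-5.4 -1.3  3.2] [-0.18  0.92 -0.06] [  1.3 -58.8  31.9  -1.3   0.8  -0. ]
```

Request:
play_rows:
  targets: [0,0.1,0,0,0,0.1,0,0,-0.125,0,0,0,-0.12,0,0,0,0,0,0,0]

```text
time_s: 10.6
eef_pos: [472.4, -114.7, 97.5]
tool_rot: [-2.253, 2.187, -0.014]
force: [0.5, -0.4, 0.8]
width: 0.1
```

```bash
python3 d.py 490 -114 97
```

```text
t 10.6 pos [ 472.4 -114.7   97.5] yaw 1.72 tilt [ 0.005 -0.007 -1.   ] F [ 0.5 -0.4  0.8] w 0.1
tool shift/300: [-0.001 -0.059  0.002] spin 0.0002
```

Request:
play_rows:
  targets: [0,-0.03,0,0,0,-0.02,0,0,0,-0.015,0,0,0,-0.01,0,0,0,0,0,0]

```text
time_s: 11.22
eef_pos: [497.6, -115.7, 97.3]
tool_rot: [-2.252, 2.188, -0.014]
force: [-0.2, 0.4, 0.5]
width: -0.1
```

```bash
python3 d.py 500 -114 97
```

```text
t 11.22 pos [ 497.6 -115.7   97.3] yaw 1.65 tilt [ 0.005 -0.008 -1.   ] F [-0.2  0.4  0.5] w -0.1
tool shift/300: [-0.006 -0.008  0.001] spin 0.0
```

Request:
play_rows:
  targets: [-0.003,-0.005,0,0,0,-0.005,0,0,0,0,0,0,0,0,0,0,0,0,0,0]

```text
time_s: 11.85
eef_pos: [500.3, -115.2, 97.2]
tool_rot: [-2.252, 2.189, -0.014]
force: [-2.1, -0.9, 0.6]
width: 0.2
```

```bash
python3 d.py 500 -114 97;python3 look.py
```

```text
t 11.85 pos [ 500.3 -115.2   97.2] yaw 1.62 tilt [ 0.006 -0.007 -1.   ] F [-2.1 -0.9  0.6] w 0.2
tool shift/300: [-0.004  0.001  0.001] spin -0.0001
11.85 [ 500.3 -115.2   97.2] [-2.1 -0.9  0.6] [-0.09  0.46 -0.  ] [  0.5 -52.8  31.   -0.7   0.3  -0. ]
scene handle_left 0.77 [509.2 -39.5 108.1] [511.5 -25.5 118.1]
scene handle_mid 0.57 [ 522.6 -113.3  107.2] [ 524.9 -100.4  118.4]
scene handle_right 0.69 [ 553.1 -186.9  107.1] [ 554.9 -174.1  118.4]
```

Request:
play_rows:
  targets: [0,-0.005,0,0,0,-0.005,0,0,0,0,0,0,0,0,0,0,0,0,0,0]

```text
time_s: 12.88
eef_pos: [503.3, -115.1, 97.2]
tool_rot: [-2.252, 2.189, -0.013]
force: [-3.0, -1.1, 0.6]
width: 0.2
```

```bash
python3 d.py 527 -114 97
```

```text
t 12.88 pos [ 503.3 -115.1   97.2] yaw 1.62 tilt [ 0.006 -0.006 -1.   ] F [-3.  -1.1  0.6] w 0.2
tool shift/300: [-0.001 -0.079  0.001] spin -0.0001
```

The middle lever moves freely past its bolt position, so it's next.

Request:
play_rows:
  targets: [0,-0.01,0,0,0,-0.01,0,0,0,-0.01,0,0,0,-0.01,0,0,0,-0.01,0,0]

```text
time_s: 13.5
eef_pos: [518.9, -114.6, 97.2]
tool_rot: [-2.252, 2.19, -0.012]
force: [-3.5, -0.5, 0.3]
width: -0.1
```

```bash
python3 d.py 527 -114 97
```

```text
t 13.5 pos [ 518.9 -114.6   97.2] yaw 1.61 tilt [ 0.006 -0.006 -1.   ] F [-3.5 -0.5  0.3] w -0.1
tool shift/300: [-0.001 -0.027  0.001] spin -0.0001
```

Buffer expected near TCP x ≈ 529.

Request:
play_rows:
  targets: [0,-0.008,0,0,0,-0.008,0,0,0,-0.008,0,0,0,-0.005,0,0,0,0,0,0]

```text
time_s: 14.12
eef_pos: [528.3, -114.3, 97.2]
tool_rot: [-2.252, 2.19, -0.012]
force: [-3.4, -0.4, 1.8]
width: -0.3
```

```bash
python3 d.py 527 -114 97
```

```text
t 14.12 pos [ 528.3 -114.3   97.2] yaw 1.61 tilt [ 0.006 -0.005 -1.   ] F [-3.4 -0.4  1.8] w -0.3
tool shift/300: [-0.001  0.004  0.001] spin -0.0001
```

Request:
play_rows:
  targets: [0,-0.005,0,0,0,-0.005,0,0,0,-0.004,0,0,0,0,0,0,0,0,0,0]

```text
time_s: 14.75
eef_pos: [529.8, -114.3, 97.3]
tool_rot: [2.249, -2.188, 0.007]
force: [-3.0, -0.8, 1.2]
width: -0.1
```

```bash
python3 d.py 527 -114 97; python3 look.py
```

```text
t 14.75 pos [ 529.8 -114.3   97.3] yaw 1.57 tilt [ 0.006 -0.    -1.   ] F [-3.  -0.8  1.2] w -0.1
tool shift/300: [-0.001  0.009  0.001] spin -0.0002
14.75 [ 529.8 -114.3   97.3] [-3.  -0.8  1.2] [-0.12  0.66 -0.02] [  0.8 -56.7  32.   -1.2   0.5  -0. ]
scene handle_left 0.57 [509.  -39.5 107.8] [511.2 -25.4 118.5]
scene handle_mid 0.46 [ 552.  -113.   108.6] [554.  -99.1 118.6]
scene handle_right 0.63 [ 552.8 -186.7  107.4] [ 554.9 -174.   118.4]
```

Request:
play_rows:
  targets: [0,-0.004,0,0,0,0,0,0,0,0.1,0,0,0,0.1,0,0,0,0,0,0]

```text
time_s: 15.78
eef_pos: [471.6, -116.1, 97.8]
tool_rot: [2.251, -2.189, 0.012]
force: [0.6, -0.1, -0.1]
width: 0.0
```

```bash
python3 d.py 469 -39.5 97
```

```text
t 15.78 pos [ 471.6 -116.1   97.8] yaw 1.61 tilt [ 0.006 -0.004 -1.   ] F [ 0.6 -0.1 -0.1] w 0.0
tool shift/300: [-0.255  0.001  0.001] spin -0.0001
```

Request:
play_rows:
  targets: [-0.13,0,0,0,-0.125,0,0,0,0,0,0,0,0,-0.025,0,0,0,0,0,0]

```text
time_s: 16.4
eef_pos: [484.0, -39.0, 98.9]
tool_rot: [-2.247, 2.188, -0.024]
force: [0.6, -0.6, -0.8]
width: -0.4
```

```bash
python3 d.py 496 -39.5 97; python3 look.py
```

```text
t 16.4 pos [484.  -39.   98.9] yaw 1.53 tilt [ 0.007 -0.014 -1.   ] F [ 0.6 -0.6 -0.8] w -0.4
tool shift/300: [ 0.003 -0.04   0.007] spin -0.0003
16.4 [484.  -39.   98.9] [ 0.6 -0.6 -0.8] [-0.01 -0.02  0.03] [  0.5 -48.7  30.   -0.2   0.    0. ]
scene handle_left 0.71 [509.2 -40.  107.4] [511.5 -25.5 118.1]
scene handle_mid 0.57 [ 550.8 -112.5  108.6] [552.6 -99.1 118.3]
scene handle_right 0.59 [ 553.  -187.4  107.4] [ 554.8 -173.8  118. ]
top handle_mid 0.54 [ 545.8 -111.8  114.9] [552.7 -98.4 119.4]
top handle_right 0.45 [ 547.6 -185.4  114. ] [ 553.9 -173.   118.3]
```

Request:
play_rows:
  targets: [0,-0.015,0.004,0,0,-0.01,0,0,0,-0.01,0,0,0,-0.008,0,0,0,0,0,0]

```text
time_s: 17.42
eef_pos: [495.4, -38.3, 97.6]
tool_rot: [-2.248, 2.19, -0.02]
force: [-1.6, -0.4, 1.9]
width: 0.1
```

```bash
python3 d.py 500 -39.5 97
```

```text
t 17.43 pos [495.4 -38.3  97.6] yaw 1.52 tilt [ 0.007 -0.011 -1.   ] F [-1.6 -0.4  1.9] w 0.1
tool shift/300: [ 0.005 -0.015  0.002] spin -0.0004
```

Request:
play_rows:
  targets: [0.004,-0.005,0,0,0,-0.005,0,0,0,-0.005,0,0,0,0,0,0,0,0,0,0]

```text
time_s: 18.05
eef_pos: [499.9, -39.1, 97.5]
tool_rot: [-2.249, 2.189, -0.019]
force: [-3.8, -0.5, 1.4]
width: 0.1
```

```bash
python3 d.py 500 -39.5 97;python3 look.py
```

```text
t 18.05 pos [499.9 -39.1  97.5] yaw 1.53 tilt [ 0.007 -0.011 -1.   ] F [-3.8 -0.5  1.4] w 0.1
tool shift/300: [ 0.002 -0.     0.002] spin -0.0003
18.05 [499.9 -39.1  97.5] [-3.8 -0.5  1.4] [ 0.14  0.63 -0.04] [ -0.1 -50.4  31.2  -1.3   0.1   0. ]
scene handle_left 0.56 [522.3 -39.5 108. ] [524.4 -25.1 118.1]
scene handle_mid 0.61 [ 550.7 -112.1  107.8] [552.7 -99.  118.1]
scene handle_right 0.7 [ 552.9 -187.8  107.3] [ 555.  -173.9  118. ]
```

The left lever is free too, at about 17 mm with a steady 3–4 N.

Request:
play_rows:
  targets: [0,-0.012,0,0,0,-0.012,0,0,0,-0.012,0,0,0,-0.012,0,0,0,-0.01,0,0]

```text
time_s: 19.08
eef_pos: [518.1, -38.5, 97.5]
tool_rot: [-2.249, 2.19, -0.018]
force: [-3.1, 0.9, 1.4]
width: 0.3
```

```bash
python3 d.py 526 -39.5 97
```

```text
t 19.07 pos [518.1 -38.5  97.5] yaw 1.53 tilt [ 0.006 -0.01  -1.   ] F [-3.1  0.9  1.4] w 0.3
tool shift/300: [ 0.004 -0.026  0.002] spin -0.0003
```

Request:
play_rows:
  targets: [0,-0.008,0,0,0,-0.008,0,0,0,-0.008,0,0,0,0,0,0,0,0,0,0]

```text
time_s: 19.7
eef_pos: [526.0, -38.3, 97.5]
tool_rot: [-2.249, 2.19, -0.018]
force: [-2.7, 0.4, 1.6]
width: 0.1
```

```bash
python3 d.py 526 -39.5 97
```

```text
t 19.7 pos [526.  -38.3  97.5] yaw 1.53 tilt [ 0.006 -0.01  -1.   ] F [-2.7  0.4  1.6] w 0.1
tool shift/300: [0.004 0.    0.002] spin -0.0003
```

Request:
play_rows:
  targets: [0,-0.005,0,0,0,-0.005,0,0,0,-0.004,0,0,0,0,0,0,0,0,0,0]

```text
time_s: 20.32
eef_pos: [527.4, -38.2, 97.6]
tool_rot: [2.249, -2.191, 0.013]
force: [-2.6, 0.1, -1.1]
width: -0.1
```

```bash
python3 d.py 526 -39.5 97; python3 look.py
```

```text
t 20.32 pos [527.4 -38.2  97.6] yaw 1.51 tilt [ 0.007 -0.005 -1.   ] F [-2.6  0.1 -1.1] w -0.1
tool shift/300: [0.004 0.005 0.002] spin -0.0004
20.325 [527.4 -38.2  97.6] [-2.6  0.1 -1.1] [0.04 0.63 0.01] [ -0.1 -54.8  31.9  -1.3   0.    0. ]
scene handle_left 0.64 [549.9 -38.4 108.2] [551.5 -24.8 118. ]
scene handle_mid 0.73 [ 550.7 -112.2  107.6] [552.7 -99.2 117.7]
scene handle_right 0.46 [ 552.9 -186.8  106.5] [ 554.9 -174.1  118. ]
top handle_right 0.58 [ 547.5 -185.1  114.7] [ 553.9 -173.1  119.9]
```

Buffer reached: 4.2 mm commanded, 1.4 mm moved. I'll give it one more slight nudge, then withdraw and rise.

Request:
play_rows:
  targets: [0,-0.004,0,0,0,0,0,0,0,0.1,0,0,0,0.08,0,0,0,0,0,0]

```text
time_s: 21.35
eef_pos: [475.3, -40.2, 97.9]
tool_rot: [-2.25, 2.192, -0.018]
force: [-0.1, -1.0, -0.1]
width: -0.1
```

Request:
play_rows:
  targets: [0,0,-0.1,0,0,0,-0.1,0,0,0,-0.1,0,0,0,0,0,0,0,0,0]

```text
time_s: 21.98
eef_pos: [480.8, -40.5, 191.4]
tool_rot: [-2.246, 2.189, -0.028]
force: [-0.7, -0.1, -0.9]
width: 0.2
```

```bash
python3 look.py s3; python3 - <<'E'
from h import *
p=cams.capture("top")
for k in("slide_box","dropper","canister"):
    s=spotter.cut_out(p,k)[0];ys,xs=np.nonzero(s["pixels"])
    print(k,np.median([world(p,x,y) for x,y in zip(xs,ys)],0).round(1))
E
```

```text
21.975 [480.8 -40.5 191.4] [-0.7 -0.1 -0.9] [-0.04  0.06 -0.  ] [  0.  -46.9  34.   -0.1  -0.   -0. ]
scene handle_left 0.73 [548.7 -38.  108.5] [550.6 -24.7 117.8]
scene handle_right 0.56 [ 553.1 -187.2  107.7] [ 555.  -174.1  118.1]
top handle_right 0.62 [ 547.6 -184.9  114.5] [ 554.  -172.9  120.2]
slide_box [576.7 116.4  26.2]
dropper [ 573.7 -334.8   44. ]
canister [ 461.8 -347.    34.7]
```

View pics/s3.png

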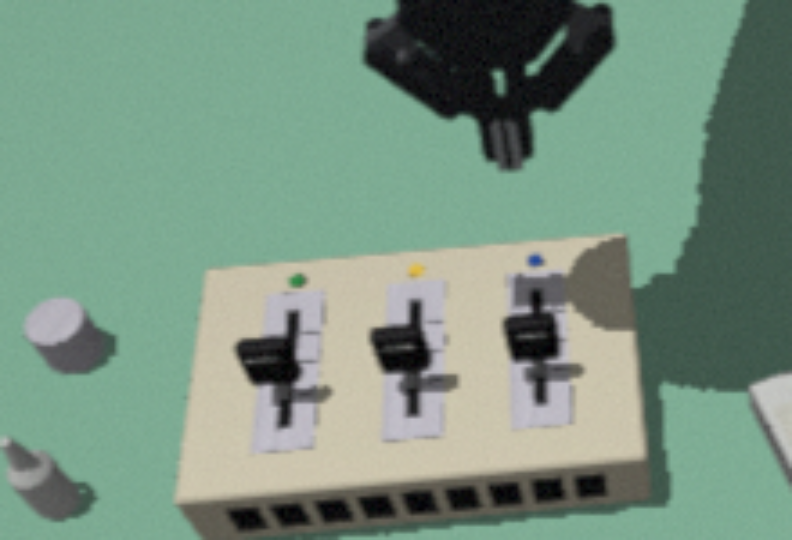

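The picture shows all three paddles, at pixels (270, 360), (400, 348) and (531, 338), equally far to the rear, and the gripper is clear. The rear faces put each lever at about 43.5 mm. The neighbouring objects haven't moved.

```bash
python3 -c "
from plant import arm
print(arm.sign_off())"
```

```text
the job is handed in; nothing more can be done
None
```

I opened all three shutters with light pushes, and the job is handed in. The order was right, then middle, then left, and each lever turned out to be free when I first felt it, so none was pushed against its bolt.

- **Levers home:** I pushed each lever until it met its buffer. The last camera readings put each of them at about 43.5 mm, past the 41 mm mark. The camera calibration is only good to about 2 mm. In the last look the spotter did not report the middle paddle, but the picture shows it level with the others, and its earlier readings gave the same figure.
- **Force:** the highest reading I saw was about 5–6 N, read only at the end of each move. It rose only slightly at the buffers, so the main sign of contact there was the arm moving less than commanded.
- **Final state:** the gripper is withdrawn and raised, touching nothing. The slide box, dropper bottle and canister are within about 2 mm of where they started, by measurement.

Simulated time was about 22 s of the 54 s allowed. Handing in reports no verdict, so I don't have an official result.

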